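Wind the assembly clamp tight with its crank

TASK

Stand the loose crank on the clamp's square shaft, feeling gently for the angle at which it drops fully home without forcing it down, then take it by its black knob and wind it clockwise, seen from above, for as many turns as it takes to close the jaw. Wind until the wooden rail is pushed against the back stop and held firmly there, with the sprung pad pressed in about half-way, and do not overtighten it. Leave the crank on the shaft and the rail clamped, and do not disturb the tin, the tape or the carton lying round the clamp.

Things in the scene. Friction and masses are not known exactly. Their poses are not given: they have to be found in the camera images.
- clamp: Assembly clamp fixed to the bench: bed plate 116 x 310 x 12 mm, blue gearbox 88 x 88 mm, 60 mm high. Origin on the bench top right under the axis of the square shaft; z up; the bed runs along y from -50 to 260 mm. One turn of the shaft clockwise (from above) moves the blue jaw 31 mm along +y (5 mm per rad). It does not slip back when let go.
- shaft_seat (a point): On the shaft axis, on the round shoulder (64 mm above the bench) where the hub rests when home. Fixed to the clamp, axes as the clamp. The steel square stands up 24 mm from here, 14 mm across flats, its last millimetre chamfered to 12.6 mm. The angle of the square is random and not reported. The shaft turns against 0.4 N m of friction (6 N at the knob), so it stays still under a light touch.
- crank: Loose crank, 0.3 to 0.5 kg, standing on the bench, socket down. Origin at the centre of the hub's underside, z up, x along the arm to the knob. Steel hub 34 x 34 x 36 mm; arm 18 mm wide at 36 to 46 mm height; on the hub axis a red square stub 22 x 22 mm at 46 to 90 mm height, sides parallel to x and y; black round knob 22 mm across, 70 mm out along x, at 48 to 98 mm height.
- crank_socket (a point): Centre of the socket's mouth at the hub's underside; axes as the crank. The square hole is 15.4 mm wide, 26 mm deep, sides parallel to x and y: it fits the shaft at any of four angles, with about 5 degrees of play.
- crank_grip (a point): Centre of the crank's red stub (68 mm above the hub's underside), where to hold it while fitting it; axes as the crank.
- crank_knob (a point): Centre of the crank's black knob (70 mm from the hub axis, 73 mm above the hub's underside), where to hold it while winding; axes as the crank. The knob spins freely on its pin, so a hand that does not turn can carry it round.
- pad: Black rubber-faced pad, 90 mm wide, 34 mm high, in front of the blue jaw. Origin at the centre of its pressing face, which looks along the clamp's +y; axes as the clamp. When it meets resistance it stays behind the advancing jaw, sprung at 10 N per mm, up to 10 mm. Half-way (50 N) is reached 1 rad of crank after it is stopped, and the pull at the knob has then grown from 6 to about 9.5 N.
- rail: Loose hardwood rail, 150 x 40 x 40 mm, 0.14 to 0.28 kg, lying across the bed between the pad and the back stop, with a gap to each. Origin at the centre of its underside, 12 mm above the bench; its x runs along the 150 mm length, its 40 mm width lies along the clamp's y.
- back_stop: Blue stop block 100 x 26 x 34 mm bolted on the bed at a distance that varies. Origin at the foot of its face towards the rail, on the bed; axes as the clamp; the block extends along its +y.
- box_nails: Small orange carton, 45 x 70 x 36 mm, origin at the centre of its underside; leave it alone.
- tape_elec: Roll of black tape, 58 mm across, 19 mm high, origin at the centre of its underside; leave it alone.
- wax_tin: Round ochre tin, 66 mm across, 26 mm high, origin at the centre of its underside; leave it alone.

How it is judged:
By the outcome, as a careful person would: the job done as asked, in the order asked, and still so for the second after the job is handed in, with the robot touching nothing.
It also fails if it takes over 72 s, if anything falls off the work surface, if the arm or the gripper's body presses on something with over 40 N, if the wrist force passes 120 N, or if a joint passes its speed limit or range.

ROBOT

A 6-joint arm with a two-finger parallel gripper is mounted at the origin on a cart in front of the work surface, level with it; the furniture and walls round the work are solid. World frame = base frame: x ahead of the robot, y to its left, z up, the work surface at z = 0. Lengths are in m, angles in rad, forces in N, time in s.
With the tool pointing down it reaches from about 0.35 to 0.775 m from the base axis. Payload 7.3 kg.
Tool frame: the origin (TCP) lies between the finger pads; the fingertips stand 8 mm ahead of it and the grasp point (between the pads) lies 11 mm behind it; z points along the fingers, y is the line along which they close (so a half turn about z gives the same grasp; the last joint's range is limited). The gripper opens to 92 mm and grips with 3 to 60 N. Pads are 19 mm wide; open, the fingers measure 130 mm over their backs; the gripper's body (75 mm by 190 mm) begins 47 mm behind the grasp point.
Start: joints at [1.172, 0.342, 1.524, -0, 1.275, -0.146], TCP at [0.131, 0.508, 0.235] pointing down, gripper open.
Joint ranges: [-2.53, 2.53], [-0.77, 2.02], [0.04, 2.7], [-1, 4.14], [0.28, 2.66], [-3.11, 3.11]. Speed limits (rad/s): [2.57, 2.57, 3.14, 3.14, 3.14, 3.14].

INTERFACE

Orientations are given as a rotation vector (axis times angle).
In Python, from plant import * gives the robot as it stands.
- The arm moves only by the shell command python3 -m creep 'ROWS' [FORCE]. ROWS is JSON, a list that holds one entry, the list of rows, each a list of 7 numbers: the turn, a rotation vector about the tool's x, y, z in degrees, then the shift along the tool's x, y, z in mm, then the finger opening in mm, from 0 to 91.8. In form: [[[ax, ay, az, x, y, z, hand], ...]]. A call has exactly 5 rows; each row is the pose to reach, as a shift and turn from the pose commanded when the call began, along the tool's axes at that moment; what a row does not reach only later rows make up. A row lasts 1/8 s, in which the tool goes at most 62.5 mm and 10.7 degrees, less where a joint would pass 70% of its speed; a pose out of reach is approached as far as the arm can. A call with a gripper value outside its range is refused whole. The fingers move at their own pace and stop on an object; FORCE is the grip in N (left out, the last holds). Time passes only in rows, so rows that repeat a pose let the fingers close, or fill a call up. It gives the time, the measured TCP pose, the force, the opening and the grip force at its end, in the units of the state.
- sense(): the state, without advancing time (a new reading comes with each control period).
- snapshot(name): name is "scene" or "top"; returns a dict with "color" (400x640x3 uint8, red, green, blue), "intrinsics" (3x3 intrinsics, pixels), "distortion" ([k1, k2, p1, p2, k3] as OpenCV has them; the pictures are not rectified), "extrinsics" (4x4, takes a point from camera to world coordinates). Camera axes: x right, y up, looking along -z (the intrinsics and any distortion apply to the point x, -y, -z); pixel columns grow to the right and rows downward; lengths in m; the calibration is good to about 2 mm. A picture is of the moment at which its call begins. There is no depth.
- finish_job(): hands the job in; it is judged then, once.
The state is a dict: "clock": time; "joint_pos": joint angles; "joint_vel": joint speeds; "joint_torque": joint torques, N m; "position": TCP position; "eef_rot": TCP orientation; "ft_force": force on the tool from outside, world axes, zero at the start; "wrist_torque": the same for the moment, N m; "opening": finger opening in m; "finger_force": force on a finger pad.
Only numpy, scipy, OpenCV 4.12 (cv2) and the standard library are available. Lean on these libraries where they do the work, as an engineer would, in place of code of your own. Each camera call takes 0.05 s, during which the arm holds its last target. There are 200 camera calls.

## Working session

There is one attempt and no reset: what is moved stays moved. The work goes in short steps, Python scripts to look and compute and a shell command to move; the robot and the scene stay as the last step left them, time stands still between calls to the robot, and variables do not carry over. Pictures are saved under pics/ and viewed, at most 13 in all, crops included, and the job is handed in when it is done.

```bash
mkdir -p pics; ls
cat > h.py <<'E'
from plant import *
import numpy as np, cv2
from scipy.spatial.transform import Rotation as R
def save(n,f):
    s=snapshot(n); cv2.imwrite(f,s["color"][:,:,::-1]); np.savez(''+n+'.npz',**{k:np.array(v) for k,v in s.items()}); return s
def ray(s,px):
    K=np.array(s["intrinsics"]);d=np.array(s["distortion"]);E=np.array(s["extrinsics"])
    p=cv2.undistortPoints(np.array(px,float).reshape(-1,1,2),K,d).reshape(-1,2)
    v=np.c_[p[:,0],-p[:,1],-np.ones(len(p))]@E[:3,:3].T
    return E[:3,3],v
def at(s,px,z):
    o,v=ray(s,px); return o+v*((np.array(z).reshape(-1)-o[2])/v[:,2])[:,None]
def proj(s,P):
    K=np.array(s["intrinsics"]);d=np.array(s["distortion"]);E=np.array(s["extrinsics"])
    c=(np.array(P,float)-E[:3,3])@E[:3,:3]; c=c*[1,-1,-1]
    return cv2.projectPoints(c,np.zeros(3),np.zeros(3),K,d)[0].reshape(-1,2)
E
python3 - <<'E'
from h import *
for n in("scene","top"):
    s=save(n,f'pics/{n}0.png'); print(np.array(s["extrinsics"]).round(3),s["intrinsics"])
t=sense();print(t["clock"],t["position"],t["eef_rot"],t["ft_force"],t["opening"])
E
```

```text
pics
[[ 0.582  0.315 -0.75  -0.261]
 [-0.813  0.244 -0.529 -0.639]
 [ 0.016  0.917  0.398  0.527]
 [ 0.     0.     0.     1.   ]] [[456.41983697   0.         315.03312069]
 [  0.         456.41983697 204.77793695]
 [  0.           0.           1.        ]]
[[-0.425  0.876 -0.227  0.285]
 [-0.905 -0.412  0.104  0.073]
 [-0.002  0.25   0.968  1.206]
 [ 0.     0.     0.     1.   ]] [[466.33845448   0.         324.54231662]
 [  0.         466.33845448 200.52835757]
 [  0.           0.           1.        ]]
0.1 [0.13116279 0.50800156 0.23412804] [-3.96035509e-01 -3.11617590e+00  2.00187096e-03] [ 0.71312389 -0.31578995  0.03744441] 0.09162040120149148
```

View pics/top0.png

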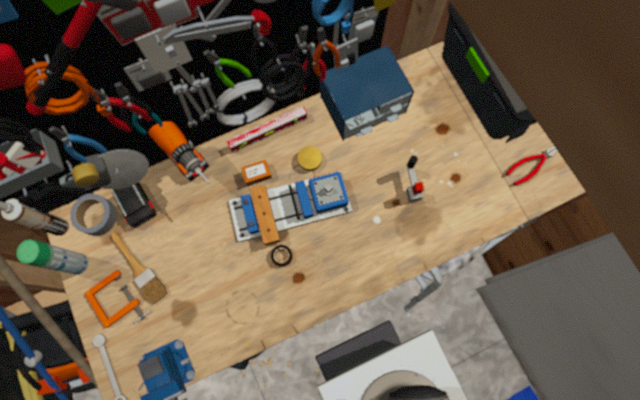

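View pics/scene0.png

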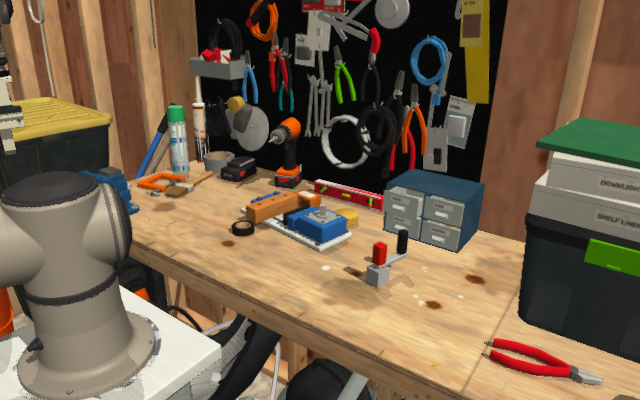

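The top view shows the gearbox and shaft near (328,190), the rail near (263,213), the stop near (250,215) and the crank stub near (418,187) with its knob near (411,162). The tape is at (282,256), the tin at (309,159) and the carton at (256,172). I'll enlarge both areas.

Run:
```python
from h import *
a=cv2.imread('pics/top0.png'); b=cv2.imread('pics/scene0.png')
c1=cv2.resize(a[145:265,225:355],None,fx=4.5,fy=4.5,interpolation=cv2.INTER_CUBIC)[:, :]
c2=cv2.resize(a[145:210,385:435],None,fx=4.5,fy=4.5,interpolation=cv2.INTER_CUBIC)
c3=cv2.resize(b[220:295,355:415],None,fx=3.5,fy=3.5,interpolation=cv2.INTER_CUBIC)
im=np.zeros((600,800,3),np.uint8)
im[:c1.shape[0],:c1.shape[1]]=c1; im[:c2.shape[0],575:575+c2.shape[1]]=c2[:, :225]
im[300:300+c3.shape[0],588:588+c3.shape[1]]=c3[:300]
cv2.imwrite('pics/crop0.png',im)
```

```text
(no output)
```

View pics/crop0.png

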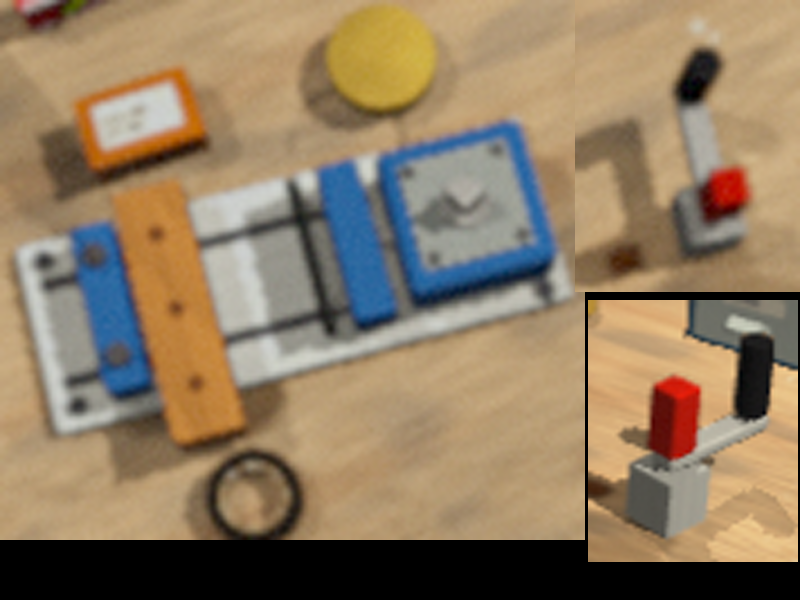

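The crop shows the gearbox top corners at (382,155), (518,122), (553,262) and (415,300), with the square's tip near (464,193). The rail's top corners are at (115,193), (182,182), (243,428) and (180,445). The crank's red top is near (733,185) and its knob top near (706,60).

```bash
cat > fit.py <<'E'
from h import *
from scipy.optimize import least_squares
S={n:dict(np.load(n+'.npz')) for n in('scene','top')}
A=lambda X,Y:((X+.5)/4.5-.5+225,(Y+.5)/4.5-.5+145)
B=lambda X,Y:((X-575+.5)/4.5-.5+385,(Y+.5)/4.5-.5+145)
C=lambda X,Y:((X-588+.5)/3.5-.5+355,(Y-300+.5)/3.5-.5+220)
def fit(obs,x0):
    def f(q):
        r=[]
        for n,p,px in obs:
            c,s=np.cos(q[2]),np.sin(q[2])
            P=[[q[0]+c*p[0]-s*p[1],q[1]+s*p[0]+c*p[1],p[2]]]
            r+=list(proj(S[n],P)[0]-px)
        return np.array(r)
    z=least_squares(f,x0,loss='soft_l1'); return z.x,f(z.x).reshape(-1,2).round(1)
if __name__=='__main__':
    g=at(S['top'],[A(382,155),A(518,122),A(553,262),A(415,300)],.06); print('gear',g.round(4),g.mean(0))
    r=at(S['top'],[A(115,193),A(182,182),A(243,428),A(180,445)],.052);print('rail',r.round(4))
    print('shaft',at(S['top'],[A(464,193)],.088))
    k=at(S['top'],[B(733,184),B(706,58)],[.09,.098]);print('crank',k)
    k2=at(S['scene'],[C(677,386),C(757,340)],[.09,.098]);print('crank2',k2)
    o=[('top',(0,0,.09),B(733,184)),('top',(.07,0,.098),B(706,58)),('scene',(0,0,.09),C(677,386)),('scene',(.07,0,.098),C(757,340)),('scene',(-.017,-.017,0),C(670,535)),('scene',(-.017,.017,0),C(630,514))]
    for y in(-.5,1,2.5,-2):print(fit(o,[*k[0,:2],y]))
    r=at(S['top'],[A(381,58),A(254,495),A(140,118)],[.026,.019,.036]);print('tin,tape,box',r.round(3))
E
python3 fit.py
```

```text
gear [[ 0.6214 -0.0397  0.06  ]
 [ 0.6062 -0.1185  0.06  ]
 [ 0.5232 -0.1005  0.06  ]
 [ 0.5364 -0.0209  0.06  ]] [ 0.57179616 -0.0699131   0.06      ]
rail [[0.6684 0.1075 0.052 ]
 [0.658  0.0701 0.052 ]
 [0.5125 0.0959 0.052 ]
 [0.5187 0.1315 0.052 ]]
shaft [[ 0.57385545 -0.06886296  0.088     ]]
crank [[ 0.48023918 -0.27886438  0.09      ]
 [ 0.55018073 -0.29736443  0.098     ]]
crank2 [[ 0.47911814 -0.27939366  0.09      ]
 [ 0.54637695 -0.29696768  0.098     ]]
(array([ 0.48138415, -0.27936558, -0.24749942]), array([[-0. , -0.5],
       [-0.1,  0.5],
       [ 0.5, -0.4],
       [ 0.4, -0.5],
       [-0.2,  1.2],
       [-0.7,  0.1]]))
(array([ 0.48138415, -0.27936558, -0.24749937]), array([[-0. , -0.5],
       [-0.1,  0.5],
       [ 0.5, -0.4],
       [ 0.4, -0.5],
       [-0.2,  1.2],
       [-0.7,  0.1]]))
(array([ 0.48138415, -0.27936558, -0.24749938]), array([[-0. , -0.5],
       [-0.1,  0.5],
       [ 0.5, -0.4],
       [ 0.4, -0.5],
       [-0.2,  1.2],
       [-0.7,  0.1]]))
(array([ 0.48138415, -0.27936558, -0.24749938]), array([[-0. , -0.5],
       [-0.1,  0.5],
       [ 0.5, -0.4],
       [ 0.4, -0.5],
       [-0.2,  1.2],
       [-0.7,  0.1]]))
tin,tape,box [[ 0.687 -0.068  0.026]
 [ 0.481  0.106  0.019]
 [ 0.71   0.077  0.036]]
```

```bash
cat >> h.py <<'E'
def rel(pos,yaw=None,frm=None,z0=None):
    """print shift (mm) in tool axes from the current TCP to world pos; yaw = world angle (deg) of the tool y axis"""
    t=sense(); M=R.from_rotvec(t["eef_rot"]).as_matrix() 
    d=M.T@(np.array(pos)-(t["position"] if frm is None else frm))*1000
    a=np.zeros(3)
    if yaw is not None:
        y=np.radians(yaw); cy=np.array([np.cos(y),np.sin(y),0]); D=np.c_[np.cross(cy,[0,0,-1]),cy,[0,0,-1]]
        a=np.degrees(R.from_matrix(M.T@D).as_rotvec())
    print('row',a.round(2),d.round(1)); return a,d
def st():
    t=sense(); M=R.from_rotvec(t["eef_rot"]).as_matrix()
    print(round(t["clock"],2),'p',np.round(t["position"],4),'yaw',np.degrees(np.arctan2(M[1,1],M[0,1])).round(1),'tilt',np.degrees(np.arccos(-M[2,2])).round(2),'F',np.round(t["ft_force"],1),'T',np.round(t["wrist_torque"],2),'op',round(t["opening"]*1000,1),'g',round(t["finger_force"],1),'j6',round(t["joint_pos"][5],2))
E
python3 - <<'E'
from h import *
st(); rel([.46,.15,.2]); rel([.4813,-.2793,.16],75.8); rel([.4813,-.2793,.06],75.8)
E
```

```text
0.1 p [0.1312 0.508  0.2341] yaw 75.5 tilt 0.08 F [ 0.7 -0.3  0. ] T [ 0.02 -0.01 -0.04] op 91.6 g 0.0 j6 -0.15
row [0. 0. 0.] [-407.9 -264.3   34.4]
row [-0.07 -0.01 -0.29] [-536.  -674.6   74.9]
row [-0.07 -0.01 -0.29] [-536.  -674.5  174.9]
```

```bash
python3 -m creep '[[[0,0,0,-52,-34,5,70],[0,0,0,-104,-68,10,60],[0,0,0,-156,-102,15,60],[0,0,0,-208,-136,20,60],[0,0,0,-260,-170,25,60]]]'
python3 -m creep '[[[0,0,0,-50,-32,3,60],[0,0,0,-100,-64,6,60],[0,0,0,-148,-94,9,60],[0,0,0,-168,-150,12,60],[0,0,0,-188,-206,15,60]]]'
python3 -c "
from h import *
st();rel([.4813,-.2793,.16],75.8); rel([.4813,-.2793,.06],75.8)"
```

```text
clock: 0.72
position: [0.3415, 0.2771, 0.2095]
eef_rot: [0.396, 3.117, 0.0]
ft_force: [0.9, 0.4, 0.6]
opening: 0.0601
finger_force: 0.0
clock: 1.35
position: [0.471, 0.0304, 0.1941]
eef_rot: [-0.396, -3.116, -0.0]
ft_force: [1.1, 0.8, -0.2]
opening: 0.0601
finger_force: 0.0
1.35 p [0.471  0.0304 0.1941] yaw 75.5 tilt 0.04 F [ 1.1  0.8 -0.2] T [-0.04 -0.06 -0.02] op 60.1 g 0.0 j6 -1.42
row [-0.   -0.04 -0.27] [ -87.4 -297.3   34.1]
row [-0.   -0.04 -0.27] [ -87.4 -297.3  134.1]
```

```bash
python3 -m creep '[[[0,0,0,-17,-58,6,60],[0,0,0,-34,-116,12,60],[0,0,0,-51,-174,18,60],[0,0,0,-68,-232,24,60],[0,0,0,-80,-280,30,60]]]'
python3 - <<'E'
from h import *
st();rel([.4813,-.2793,.16],75.8); rel([.4813,-.2793,.06],75.8)
a=save('top','pics/top1.png'); b=save('scene','pics/scene1.png')
st();rel([.4813,-.2793,.06],75.8)
im=np.zeros((600,800,3),np.uint8)
ca=a["color"][140:220,370:450,::-1];cb=b["color"][170:320,330:450,::-1]
im[:400,:400]=cv2.resize(ca,(400,400),interpolation=cv2.INTER_CUBIC); im[:500,400:800]=cv2.resize(cb,(400,500),interpolation=cv2.INTER_CUBIC)
cv2.imwrite('pics/c1.png',im)
E
```

```text
clock: 1.98
position: [0.478, -0.2612, 0.1641]
eef_rot: [-0.398, -3.116, -0.0]
ft_force: [0.3, 0.8, 0.1]
opening: 0.0599
finger_force: 0.0
1.98 p [ 0.478  -0.2612  0.1641] yaw 75.5 tilt 0.02 F [0.3 0.8 0.1] T [-0.02 -0.01 -0.02] op 59.9 g 0.0 j6 -1.96
row [ 0.01 -0.02 -0.35] [ -7.7 -16.7   4.1]
row [ 0.01 -0.02 -0.35] [ -7.8 -16.7 104.1]
2.08 p [ 0.4777 -0.2633  0.1634] yaw 75.2 tilt 0.06 F [-1.  -0.1 -0.4] T [-0.02 -0.03  0.01] op 59.9 g 0.0 j6 -1.96
row [-0.05 -0.04 -0.56] [ -7.7 -14.5 103.4]
```

View pics/c1.png

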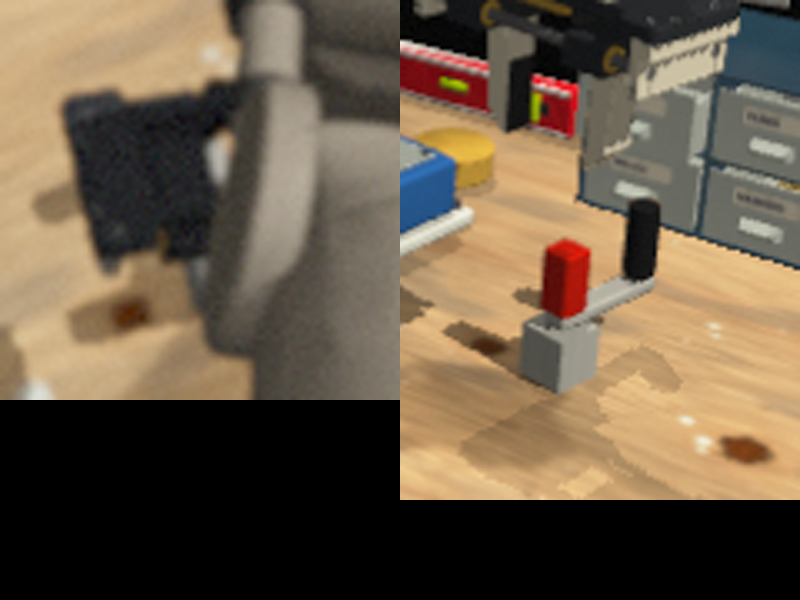

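The second view shows the open fingers above and behind the red stub at (567,280). The crank is still standing and my estimate agrees with it. Next I descend and grip.

```bash
python3 -m creep '[[[0,0,0,-8,-14.5,10,60],[0,0,0,-8,-14.5,30,60],[0,0,0,-8,-14.5,60,60],[0,0,0,-8,-14.5,90,60],[0,0,0,-8,-14.5,105,60]]]'
python3 -m creep '[[[0,0,0,0,0,0,60],[0,0,0,0,0,0,40],[0,0,0,0,0,0,30],[0,0,0,0,0,0,15],[0,0,0,0,0,0,10]]]' 30
python3 -c "
from h import *
st();rel([.4813,-.2793,.058],75.8)"
```

```text
clock: 2.7
position: [0.4822, -0.2737, 0.0578]
eef_rot: [-0.393, -3.114, -0.002]
ft_force: [0.3, 0.0, 1.0]
opening: 0.0599
finger_force: 0.0
clock: 3.32
position: [0.4828, -0.2754, 0.0602]
eef_rot: [0.396, 3.115, -0.002]
ft_force: [-1.2, -2.2, 2.0]
opening: 0.0247
finger_force: 0.8
3.33 p [ 0.4828 -0.2754  0.0602] yaw 75.5 tilt 0.08 F [-1.2 -2.2  2. ] T [-0.27  0.06  0.04] op 24.7 g 0.8 j6 -1.97
row [-0.05  0.07 -0.28] [ 0.5 -4.2  2.2]
```

```bash
python3 -m creep '[[[0,0,0,0,0,0,10],[0,0,0,0,0,0,10],[0,0,0,0,0,0,10],[0,0,0,0,0,0,10],[0,0,0,0,0,0,10]]]' 30
python3 -c "
from h import *
st();rel([.4813,-.2793,.058],75.8)"
```

```text
clock: 3.95
position: [0.4828, -0.2752, 0.0601]
eef_rot: [0.396, 3.116, -0.001]
ft_force: [-0.7, -0.8, 5.9]
opening: 0.0219
finger_force: 30.0
3.95 p [ 0.4828 -0.2752  0.0601] yaw 75.5 tilt 0.06 F [-0.7 -0.8  5.9] T [-0.28  0.07 -0.07] op 21.9 g 30.0 j6 -1.97
row [-0.03  0.05 -0.28] [ 0.5 -4.3  2.1]
```

```bash
python3 -m creep '[[[0,0,0,0,0,-10,10],[0,0,0,0,0,-35,10],[0,0,0,0,0,-60,10],[0,0,0,0,0,-90,10],[0,0,0,0,0,-115,10]]]' 40
python3 - <<'E'
from h import *
st()
a=cv2.imread('pics/top0.png')[165:220,300:355];b=cv2.imread('pics/scene0.png')[195:250,285:355]
im=np.zeros((600,800,3),np.uint8)
im[:440,:400]=cv2.resize(a,(400,440) if 0 else (400,400),interpolation=cv2.INTER_CUBIC)[:400] if 0 else 0
u=cv2.resize(a,None,fx=7,fy=7,interpolation=cv2.INTER_CUBIC);im[:385,:385]=u
u=cv2.resize(b[5:45,10:66],None,fx=7,fy=7,interpolation=cv2.INTER_CUBIC);im[:280,400:792]=u
cv2.imwrite('pics/c2.png',im)
E
```

```text
clock: 4.58
position: [0.4821, -0.2743, 0.1753]
eef_rot: [-0.396, -3.115, -0.002]
ft_force: [0.8, -0.9, -3.6]
opening: 0.0217
finger_force: 40.0
4.58 p [ 0.4821 -0.2743  0.1753] yaw 75.5 tilt 0.11 F [ 0.8 -0.9 -3.6] T [ 0.04  0.03 -0.01] op 21.7 g 40.0 j6 -1.97
```

View pics/c2.png

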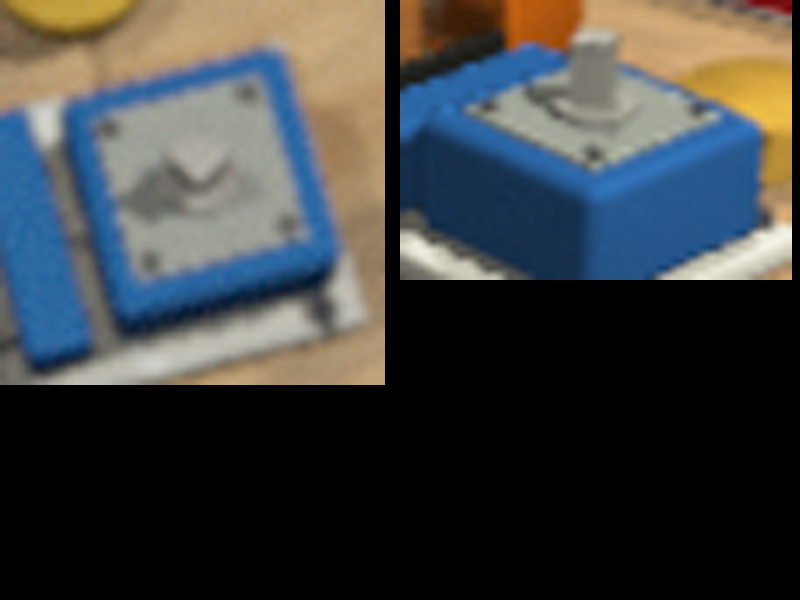

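In the top view the square's tip is a diamond with corners at (168,158), (203,190) and (231,155). The plate screws are at (110,128), (247,92), (289,222) and (150,262). In the scene view the tip's centre is near (596,37), its left edge at x=570, the face change at x=612 and the right edge at x=619.

Run:
```python
from h import *
S={n:dict(np.load(n+'.npz')) for n in('scene','top')}
A=lambda X,Y:((X+.5)/7-.5+300,(Y+.5)/7-.5+165)
B=lambda X,Y:((X-400+.5)/7-.5+295,(Y+.5)/7-.5+200)
print('screws',at(S['top'],[A(110,128),A(247,92),A(289,222),A(150,262)],.06).mean(0))
q=at(S['top'],[A(168,158),A(203,190),A(231,155)],.087)
print('tip',at(S['top'],[A(199,160)],.088),'scene tip',at(S['scene'],[B(596,38)],.088),at(S['scene'],[B(598,108)],.064))
for i in(0,1):
    d=q[i+1]-q[i];print(np.degrees(np.arctan2(d[1],d[0]))%90,np.linalg.norm(d))
c=at(S['scene'],[B(597,37)],.088)[0][:2]
for a in range(0,90,6):
    th=np.radians(a+np.array([45,135,225,315])); P=np.c_[c[0]+.0099*np.cos(th),c[1]+.0099*np.sin(th),np.full(4,.076)]
    p=proj(S['scene'],P); x=(p[:,0]-295+.5)*7+400; print(a,np.sort(x).round(0), 'front corner x',x[np.argmax(p[:,1])].round(0))
```

```text
screws [ 0.57560169 -0.07061125  0.06      ]
tip [[ 0.57372806 -0.06956866  0.088     ]] scene tip [[ 0.57501509 -0.07183418  0.088     ]] [[ 0.57118667 -0.07598555  0.064     ]]
21.25446445343826 0.017188800123507486
27.111135335051465 0.01636915587716729
0 [569. 592. 602. 625.] front corner x 602.0
6 [569. 589. 605. 624.] front corner x 605.0
12 [570. 586. 608. 623.] front corner x 608.0
18 [571. 583. 610. 622.] front corner x 610.0
24 [573. 581. 613. 620.] front corner x 613.0
30 [575. 578. 615. 618.] front corner x 615.0
36 [576. 577. 616. 617.] front corner x 617.0
42 [574. 579. 614. 619.] front corner x 579.0
48 [573. 582. 612. 621.] front corner x 582.0
54 [571. 584. 609. 623.] front corner x 584.0
60 [570. 587. 606. 624.] front corner x 587.0
66 [569. 590. 603. 625.] front corner x 590.0
72 [568. 593. 601. 625.] front corner x 593.0
78 [568. 596. 598. 625.] front corner x 596.0
84 [568. 595. 599. 625.] front corner x 599.0
```

```bash
python3 -c "
from h import *
st();rel([.574,-.0705,.156],114)"
```

```text
4.58 p [ 0.4821 -0.2743  0.1753] yaw 75.5 tilt 0.11 F [ 0.8 -0.9 -3.6] T [ 0.04  0.03 -0.01] op 21.7 g 40.0 j6 -1.97
row [  0.09  -0.06 -38.48] [-38.1 220.3  19.5]
```

```bash
python3 -m creep '[[[0,0,-8,-8,44,-5,10],[0,0,-16,-15,88,-5,10],[0,0,-24,-23,132,-5,10],[0,0,-32,-31,176,-5,10],[0,0,-38.5,-38,220,-5,10]]]'
python3 -m creep '[[[0,0,0,0,0,0,10],[0,0,0,0,0,5,10],[0,0,0,0,0,14,10],[0,0,0,0,0,20,10],[0,0,0,0,0,20,10]]]'
python3 - <<'E'
from h import *
a=save('top','pics/top2.png'); b=save('scene','pics/scene2.png')
st()
im=np.zeros((600,800,3),np.uint8)
ca=a["color"][150:230,290:370,::-1];cb=b["color"][150:250,280:360,::-1]
im[:350,:350]=cv2.resize(ca,(350,350),interpolation=cv2.INTER_CUBIC); im[:,350:800]=cv2.resize(cb[:,:75],(450,600),interpolation=cv2.INTER_CUBIC)
cv2.imwrite('pics/c3.png',im)
E
```

```text
clock: 5.2
position: [0.5741, -0.0696, 0.1792]
eef_rot: [0.66, -3.07, -0.002]
ft_force: [-0.0, 0.2, -3.8]
opening: 0.0216
finger_force: 40.0
clock: 5.82
position: [0.5738, -0.0719, 0.1588]
eef_rot: [0.652, -3.072, -0.001]
ft_force: [0.0, 0.3, -3.2]
opening: 0.022
finger_force: 40.0
5.92 p [ 0.5744 -0.0718  0.1597] yaw 114.0 tilt 0.01 F [-0.1 -0.2 -4.3] T [0.08 0.09 0.04] op 21.7 g 40.0 j6 -2.25
```

View pics/c3.png

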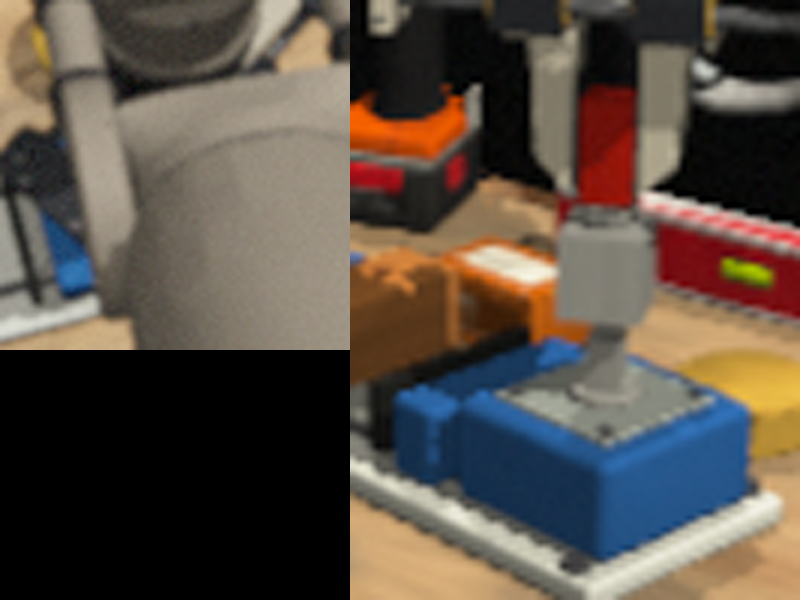

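The hub spans x=557–655 (centre 606) just above the shaft, which spans about x=586–632 (centre about 608), so it is laterally aligned to within about 1 mm and its faces look parallel. Now I feel downwards gently.

```bash
python3 -m creep '[[[0,0,0,0,0,3,10],[0,0,0,0,0,6,10],[0,0,0,0,0,8,10],[0,0,0,0,0,9,10],[0,0,0,0,0,9,10]]]'
python3 -m creep '[[[0,0,0,0,0,1,10],[0,0,0,0,0,1.5,10],[0,0,0,0,0,2,10],[0,0,0,0,0,2.5,10],[0,0,0,0,0,3,10]]]'
python3 -c "
from h import *
st()"
```

```text
clock: 6.55
position: [0.5744, -0.0714, 0.1506]
eef_rot: [0.654, -3.073, -0.0]
ft_force: [-0.1, -0.3, -3.8]
opening: 0.0215
finger_force: 40.0
clock: 7.18
position: [0.5745, -0.0714, 0.1479]
eef_rot: [-0.653, 3.073, -0.0]
ft_force: [-0.4, 0.5, 0.6]
opening: 0.0215
finger_force: 40.0
7.17 p [ 0.5745 -0.0714  0.1479] yaw 114.0 tilt 0.02 F [-0.4  0.5  0.6] T [0.09 0.24 0.02] op 21.5 g 40.0 j6 -2.25
```

```bash
python3 -m creep '[[[0,0,0,0,0,0.5,10],[0,0,0,0.7,0,0.7,10],[0,0,0,1.4,0,0.7,10],[0,0,0,1.4,0.7,0.7,10],[0,0,0,1.4,0.7,0.7,10]]]'
python3 -c "
from h import *
st()"
python3 -m creep '[[[0,0,0,-0.7,0,0,10],[0,0,0,-1.4,-0.7,0,10],[0,0,0,-2.1,-0.7,0,10],[0,0,0,-2.8,-0.7,0,10],[0,0,0,-2.8,-0.7,0,10]]]'
python3 -c "
from h import *
st()"
```

```text
clock: 7.8
position: [0.5739, -0.0715, 0.1477]
eef_rot: [-0.653, 3.07, -0.002]
ft_force: [2.3, 1.1, 3.5]
opening: 0.0218
finger_force: 40.0
7.8 p [ 0.5739 -0.0715  0.1477] yaw 114.0 tilt 0.17 F [2.3 1.1 3.5] T [ 0.33 -0.83 -0.07] op 21.8 g 40.0 j6 -2.25
clock: 8.43
position: [0.5747, -0.0713, 0.1474]
eef_rot: [0.653, -3.071, 0.001]
ft_force: [-2.0, -0.2, 8.5]
opening: 0.0221
finger_force: 40.0
8.43 p [ 0.5747 -0.0713  0.1474] yaw 114.0 tilt 0.13 F [-2.  -0.2  8.5] T [0.01 0.52 0.02] op 22.1 g 40.0 j6 -2.24
```

```bash
python3 -m creep '[[[0,0,0,1.4,0,-0.5,10],[0,0,3,1.4,0,-0.3,10],[0,0,6,1.4,0,-0.3,10],[0,0,9,1.4,0,-0.3,10],[0,0,9,1.4,0,-0.3,10]]]'
python3 -c "
from h import *
st()"
python3 -m creep '[[[0,0,-5,0,0,0,10],[0,0,-9,0,0,0,10],[0,0,-13,0,0,0,10],[0,0,-17,0,0,0,10],[0,0,-17,0,0,0,10]]]'
python3 -c "
from h import *
st()"
```

```text
clock: 9.05
position: [0.5742, -0.071, 0.1476]
eef_rot: [0.41, -3.114, -0.001]
ft_force: [0.1, 2.9, 7.6]
opening: 0.0216
finger_force: 40.0
9.05 p [ 0.5742 -0.071   0.1476] yaw 105.0 tilt 0.04 F [0.1 2.9 7.6] T [ 0.62 -0.14  0.02] op 21.6 g 40.0 j6 -2.09
clock: 9.68
position: [0.5745, -0.072, 0.1476]
eef_rot: [-0.866, 3.02, -0.002]
ft_force: [0.3, -1.5, 4.6]
opening: 0.0217
finger_force: 40.0
9.68 p [ 0.5745 -0.072   0.1476] yaw 122.0 tilt 0.07 F [ 0.3 -1.5  4.6] T [-0.19 -0.25 -0.01] op 21.7 g 40.0 j6 -2.39
```

Run:
```python
from h import *
a=cv2.imread('pics/scene0.png')[196:220,300:340]
b=cv2.imread('pics/scene2.png')[170:220,300:340]
im=np.zeros((600,800,3),np.uint8)
im[:500,:400]=cv2.resize(b,None,fx=10,fy=10,interpolation=cv2.INTER_CUBIC)
im[:240,400:800]=cv2.resize(a,None,fx=10,fy=10,interpolation=cv2.INTER_CUBIC)
im=np.clip(im*1.3,0,255).astype(np.uint8)
cv2.imwrite('pics/c4.png',im)
```

```text
(no output)
```

View pics/c4.png

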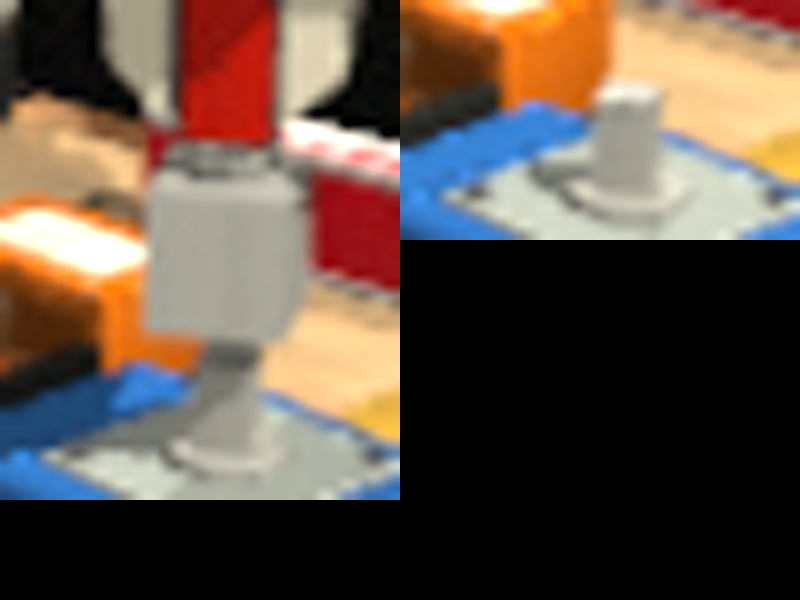

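Run:
```python
from h import *
S={n:dict(np.load(n+'.npz')) for n in('scene','top')}
s=S['scene']
def sq(c,h,z,a):
    th=np.radians(a+np.array([45,135,225,315])); r=h*2**.5
    return np.c_[c[0]+r*np.cos(th),c[1]+r*np.sin(th),np.full(4,z)]
B=lambda p:np.c_[(p[:,0]-300+.5)*10,(p[:,1]-170+.5)*10].round(0).tolist()
A=lambda p:np.c_[(p[:,0]-300+.5)*10+400,(p[:,1]-196+.5)*10].round(0).tolist()
print('hub bottom, top',B(proj(s,sq((.5744,-.0718),.017,.0997,24))),B(proj(s,sq((.5744,-.0718),.017,.1357,24))))
for c in((.5744,-.0718),(.5739,-.0697)):
  print(c,'tip',A(proj(s,sq(c,.0063,.088,24))),'shoulder',A(proj(s,[[*c,.064]])))
E=s['extrinsics']; print(E[:3,0],E[:3,2])
```

```text
hub bottom, top [[175.0, 278.0], [147.0, 332.0], [288.0, 345.0], [312.0, 291.0]] [[177.0, 140.0], [149.0, 190.0], [292.0, 203.0], [316.0, 153.0]]
(0.5744, -0.0718) tip [[608.0, 83.0], [598.0, 103.0], [650.0, 108.0], [660.0, 88.0]] shoulder [[627.0, 186.0]]
(0.5739, -0.0697) tip [[600.0, 82.0], [590.0, 102.0], [642.0, 107.0], [651.0, 87.0]] shoulder [[619.0, 185.0]]
[ 0.5820066  -0.81302992  0.01583222] [-0.74950523 -0.52877652  0.39829298]
```

```bash
python3 -m creep '[[[0,0,0,0,0,-1.5,10],[0,0,8,-0.8,-0.8,-1.5,10],[0,0,8,-0.8,-0.8,-0.5,10],[0,0,8,-0.8,-0.8,0.3,10],[0,0,8,-0.8,-0.8,0.3,10]]]'
python3 -c "
from h import *
st()"
python3 -m creep '[[[0,0,3,0,0,0,10],[0,0,6,0,0,0,10],[0,0,6,0,0,0,10],[0,0,2,0,0,0,10],[0,0,0,0,0,0,10]]]'
python3 -m creep '[[[0,0,-3,0,0,0,10],[0,0,-6,0,0,0,10],[0,0,-9,0,0,0,10],[0,0,-9,0,0,0,10],[0,0,-9,0,0,0,10]]]'
python3 -c "
from h import *
st()"
```

```text
clock: 10.3
position: [0.5742, -0.0713, 0.1476]
eef_rot: [0.656, -3.07, -0.002]
ft_force: [-4.9, 1.8, 10.2]
opening: 0.0217
finger_force: 40.0
10.3 p [ 0.5742 -0.0713  0.1476] yaw 114.1 tilt 0.16 F [-4.9  1.8 10.2] T [0.42 1.06 0.02] op 21.7 g 40.0 j6 -2.25
clock: 10.92
position: [0.5745, -0.0715, 0.1475]
eef_rot: [0.659, -3.07, -0.001]
ft_force: [-3.3, 0.3, 9.5]
opening: 0.0221
finger_force: 40.0
clock: 11.55
position: [0.5751, -0.072, 0.1474]
eef_rot: [0.896, -3.01, 0.0]
ft_force: [-0.5, 0.1, 6.6]
opening: 0.0217
finger_force: 40.0
11.55 p [ 0.5751 -0.072   0.1474] yaw 123.1 tilt 0.05 F [-0.5  0.1  6.6] T [-0.06  0.3   0.  ] op 21.7 g 40.0 j6 -2.41
```

```bash
cat >> h.py <<'E'
def avg(n=6):
    F=[];T=[];P=[]
    for i in range(n):
        snapshot("scene"); t=sense();F.append(t["ft_force"]);T.append(t["wrist_torque"]);P.append(t["position"])
    print('avg F',np.mean(F,0).round(2),np.std(F,0).round(2),'T',np.mean(T,0).round(3),np.std(T,0).round(3),'P',np.mean(P,0).round(4),np.std(P,0).round(4))
E
python3 -c "
from h import *
avg()"
python3 -m creep '[[[0,0,4,0,0,-2,10],[0,0,9,0,0,-4,10],[0,0,9,0,0,-4,10],[0,0,9,0,0,-4,10],[0,0,9,0,0,-4,10]]]'
python3 -c "
from h import *
avg();st()"
python3 -m creep '[[[0,0,0,0,0,2,10],[0,0,0,0,0,3,10],[0,0,0,0,0,3.5,10],[0,0,0,0,0,4,10],[0,0,0,0,0,4,10]]]'
python3 -c "
from h import *
avg();st()"
```

```text
avg F [-1.37 -0.77  6.58] [0.4  0.38 0.18] T [-0.03   0.304  0.005] [0.019 0.021 0.016] P [ 0.5751 -0.0719  0.1474] [0. 0. 0.]
clock: 12.48
position: [0.5752, -0.0716, 0.1506]
eef_rot: [0.655, -3.072, -0.001]
ft_force: [0.9, 0.1, -3.3]
opening: 0.0222
finger_force: 40.0
avg F [ 0.25 -0.09 -3.86] [0.35 0.47 0.53] T [ 0.046  0.047 -0.   ] [0.023 0.043 0.027] P [ 0.5754 -0.0716  0.1509] [0.0001 0.     0.0001]
12.78 p [ 0.5754 -0.0716  0.151 ] yaw 114.0 tilt 0.0 F [-0.5 -0.1 -3.1] T [0.05 0.05 0.01] op 22.0 g 40.0 j6 -2.25
clock: 13.4
position: [0.5756, -0.0717, 0.1474]
eef_rot: [-0.654, 3.072, -0.0]
ft_force: [-0.5, 0.4, 0.7]
opening: 0.0217
finger_force: 40.0
avg F [-1.24  0.    0.99] [0.44 0.4  0.75] T [0.096 0.319 0.026] [0.032 0.027 0.026] P [ 0.5755 -0.0717  0.1473] [0. 0. 0.]
13.7 p [ 0.5756 -0.0717  0.1472] yaw 114.0 tilt 0.02 F [-1.3 -0.   1.9] T [0.05 0.31 0.  ] op 21.7 g 40.0 j6 -2.25
```

```bash
for i in 1; do python3 -m creep '[[[0,0,2,0.3,0,0.3,10],[0,0,4,0.3,0,0.4,10],[0,0,6,0.3,0,0.5,10],[0,0,6,0.3,0,0.5,10],[0,0,6,0.3,0,0.5,10]]]'; done
python3 -c "
from h import *
avg(3);st()"
python3 -m creep '[[[0,0,-3,0,0,0,10],[0,0,-6,0,0,0,10],[0,0,-9,0,0,0,10],[0,0,-12,0,0,0,10],[0,0,-12,0,0,0,10]]]'
python3 -c "
from h import *
avg(3);st()"
```

```text
clock: 14.32
position: [0.5756, -0.0716, 0.1465]
eef_rot: [-0.492, 3.102, 0.0]
ft_force: [3.7, 2.1, -3.1]
opening: 0.0215
finger_force: 40.0
avg F [ 4.45  2.31 -2.85] [0.97 0.1  0.27] T [ 0.606 -0.955  0.016] [0.017 0.086 0.016] P [ 0.5756 -0.0716  0.1465] [0. 0. 0.]
14.47 p [ 0.5756 -0.0716  0.1465] yaw 108.0 tilt 0.05 F [ 4.7  2.2 -2.6] T [ 0.62 -1.08  0.03] op 21.7 g 40.0 j6 -2.14
clock: 15.1
position: [0.5758, -0.0718, 0.147]
eef_rot: [-0.814, 3.033, -0.001]
ft_force: [4.6, 2.1, -0.6]
opening: 0.0217
finger_force: 40.0
avg F [ 4.55  2.12 -0.61] [0.19 0.29 0.27] T [ 0.625 -0.958 -0.034] [0.037 0.033 0.015] P [ 0.5758 -0.0718  0.147 ] [0. 0. 0.]
15.25 p [ 0.5758 -0.0718  0.147 ] yaw 120.0 tilt 0.1 F [ 4.7  1.7 -0.3] T [ 0.59 -0.98 -0.05] op 21.8 g 40.0 j6 -2.35
```

```bash
python3 -m creep '[[[0,0,4,-0.3,0,0,10],[0,0,8,-0.3,0,0,10],[0,0,12,-0.4,0,0,10],[0,0,12,-0.4,0,1,10],[0,0,12,-0.4,0,2,10]]]'
python3 -c "
from h import *
avg(3);st()"
```

```text
clock: 15.88
position: [0.5759, -0.0718, 0.1446]
eef_rot: [-0.494, 3.102, -0.001]
ft_force: [4.5, 1.6, -1.2]
opening: 0.0222
finger_force: 40.0
avg F [ 4.86  1.18 -2.36] [0.24 0.08 0.21] T [ 0.292 -1.037 -0.005] [0.025 0.01  0.056] P [ 0.5759 -0.0718  0.1444] [0. 0. 0.]
16.02 p [ 0.5759 -0.0718  0.1445] yaw 108.0 tilt 0.05 F [ 4.6  1.2 -2.7] T [ 0.28 -1.04  0.07] op 21.6 g 40.0 j6 -2.14
```

```bash
python3 -m creep '[[[0,0,0,-0.5,0,1,10],[0,0,0,-0.7,0,3,10],[0,0,0,-0.7,0,5,10],[0,0,0,-0.7,0,7,10],[0,0,0,-0.7,0,8,10]]]'
python3 -c "
from h import *
avg(3);st()"
```

```text
clock: 16.65
position: [0.576, -0.0713, 0.1363]
eef_rot: [0.492, -3.102, -0.0]
ft_force: [1.5, 0.8, -2.1]
opening: 0.0217
finger_force: 40.0
avg F [ 2.86  0.85 -3.64] [0.28 0.41 0.36] T [ 0.206 -0.63   0.012] [0.026 0.02  0.015] P [ 0.576  -0.0713  0.1362] [0. 0. 0.]
16.8 p [ 0.576  -0.0713  0.1362] yaw 108.0 tilt 0.04 F [ 3.   0.3 -3.2] T [ 0.2  -0.6  -0.01] op 21.6 g 40.0 j6 -2.14
```

It is sliding down freely, so I continue with a small side correction.

```bash
python3 -m creep '[[[0,0,0,-0.3,0,2,10],[0,0,0,-0.4,0,5,10],[0,0,0,-0.4,0,8,10],[0,0,0,-0.4,0,10,10],[0,0,0,-0.4,0,11,10]]]'
python3 -m creep '[[[0,0,0,0,0,0.5,10],[0,0,0,0,0,0.8,10],[0,0,0,0,0,1.1,10],[0,0,0,0,0,1.3,10],[0,0,0,0,0,1.5,10]]]'
python3 -c "
from h import *
avg(3);st()"
```

```text
clock: 17.42
position: [0.5762, -0.0713, 0.1251]
eef_rot: [0.492, -3.102, -0.001]
ft_force: [0.1, 0.2, -4.1]
opening: 0.0218
finger_force: 40.0
clock: 18.05
position: [0.5766, -0.0712, 0.1242]
eef_rot: [-0.492, 3.103, 0.0]
ft_force: [-1.2, 0.2, -1.2]
opening: 0.0219
finger_force: 40.0
avg F [-0.22  0.08 -2.34] [0.29 0.72 0.3 ] T [0.04  0.175 0.006] [0.027 0.032 0.014] P [ 0.5766 -0.0712  0.1242] [0. 0. 0.]
18.2 p [ 0.5766 -0.0712  0.1242] yaw 108.0 tilt 0.01 F [-0.6  0.1 -2.4] T [ 0.07  0.13 -0.  ] op 21.8 g 40.0 j6 -2.14
```

The crank is home: TCP z is 0.124 with almost no force. Now I release, rise and move over the knob.

```bash
python3 -m creep '[[[0,0,0,0,0,-0.3,30],[0,0,0,0,0,-0.3,40],[0,0,0,0,0,-0.3,44],[0,0,0,0,0,-20,44],[0,0,0,0,0,-60,44]]]'
python3 -m creep '[[[0,0,0,-20,0,0,44],[0,0,0,-50,0,0,44],[0,0,0,-70,0,0,44],[0,0,0,-70,0,0,44],[0,0,0,-70,0,0,44]]]'
python3 - <<'E'
from h import *
b=save('scene','pics/scene3.png');st()
cb=b["color"][130:250,260:380,::-1]
cv2.imwrite('pics/c5.png',cv2.resize(cb,(600,600),interpolation=cv2.INTER_CUBIC))
E
```

```text
clock: 18.82
position: [0.5756, -0.071, 0.1832]
eef_rot: [0.491, -3.099, -0.003]
ft_force: [0.7, -0.3, 0.3]
opening: 0.0436
finger_force: 0.0
clock: 19.45
position: [0.6425, -0.0497, 0.1838]
eef_rot: [0.492, -3.102, -0.0]
ft_force: [0.4, 0.2, -0.6]
opening: 0.044
finger_force: 0.0
19.5 p [ 0.6425 -0.0498  0.184 ] yaw 108.0 tilt 0.04 F [0.6 0.7 0.6] T [ 0.05  0.08 -0.05] op 43.9 g 0.0 j6 -2.08
```

View pics/c5.png

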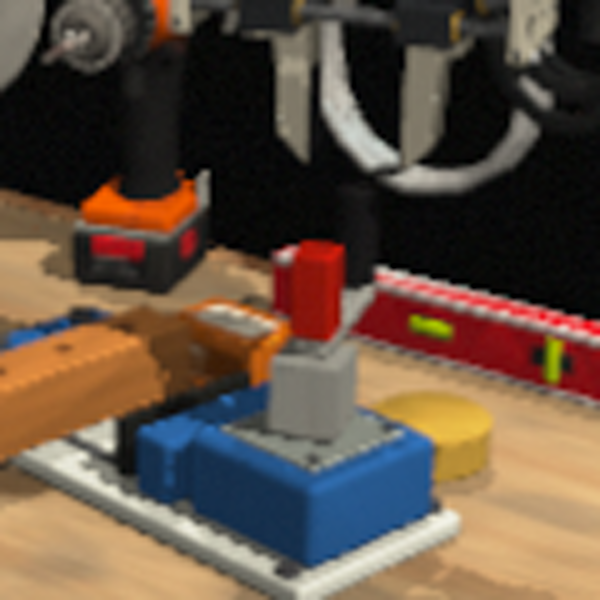

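The crank is seated on the shoulder, with the knob at (358,230) centred between the fingers at x≈300 and x≈415. I descend and grip it.

```bash
python3 -m creep '[[[0,0,0,0,0,15,44],[0,0,0,0,0,35,44],[0,0,0,0,0,50,44],[0,0,0,0,0,56,44],[0,0,0,0,0,56,44]]]'
python3 -m creep '[[[0,0,0,0,0,0,15],[0,0,0,0,0,0,10],[0,0,0,0,0,0,10],[0,0,0,0,0,0,10],[0,0,0,0,0,0,10]]]' 25
python3 -c "
from h import *
avg(3);st()"
```

```text
clock: 20.12
position: [0.643, -0.0496, 0.1276]
eef_rot: [0.492, -3.102, -0.001]
ft_force: [-0.2, 0.0, 0.5]
opening: 0.044
finger_force: 0.0
clock: 20.75
position: [0.6435, -0.0496, 0.1284]
eef_rot: [-0.492, 3.102, -0.0]
ft_force: [0.8, -0.1, 2.7]
opening: 0.0215
finger_force: 25.0
avg F [0.81 0.14 2.41] [0.47 0.15 0.24] T [ 0.063 -0.15  -0.024] [0.015 0.011 0.002] P [ 0.6435 -0.0496  0.1284] [0. 0. 0.]
20.9 p [ 0.6435 -0.0496  0.1283] yaw 108.0 tilt 0.06 F [1.1 0.3 2.6] T [ 0.08 -0.17 -0.02] op 21.7 g 25.0 j6 -2.08
```

The knob is gripped. With the orientation fixed, the tool travels a 70 mm circle; 0° is tool −x and clockwise goes to −y. First quarter turn:

```bash
python3 -m creep '[[[0,0,0,3.4,-21.6,0,10],[0,0,0,13.4,-41.1,0,10],[0,0,0,28.9,-56.6,0,10],[0,0,0,48.4,-66.6,0,10],[0,0,0,70,-70,0,10]]]'
python3 - <<'E'
from h import *
avg(3);st()
S=dict(np.load('top.npz')) 
A=lambda X,Y:((X+.5)/4.5-.5+225,(Y+.5)/4.5-.5+145)
yd=np.array([.18,.984])
f=lambda P,z:((at(S,[A(*p) for p in P],z)[:,:2]-[.575,-.071])@yd*1000).round(1)
print('pad',f([(293,180),(300,180),(333,333)],.046),'rail',f([(182,182),(243,428),(115,193),(180,445)],.052),'stop',f([(105,225),(120,225),(150,385)],.046))
E
```

```text
clock: 21.52
position: [0.5992, -0.1378, 0.1284]
eef_rot: [-0.491, 3.099, 0.001]
ft_force: [4.2, 6.6, 0.3]
opening: 0.0211
finger_force: 25.0
avg F [1.39 1.71 2.08] [0.97 0.6  0.5 ] T [ 0.465 -0.26  -0.005] [0.132 0.276 0.019] P [ 0.5975 -0.1382  0.1283] [0.0005 0.0002 0.    ]
21.68 p [ 0.5981 -0.138   0.1283] yaw 108.0 tilt 0.03 F [0.3 0.9 2. ] T [0.31 0.01 0.02] op 21.6 g 25.0 j6 -2.24
pad [91.9 87.9 91.4] rail [153.8 153.  192.5 189.1] stop [202.7 194.4 198.3]
```

```bash
python3 -m creep '[[[0,0,0,21.6,3.4,0,10],[0,0,0,41.1,13.4,0,10],[0,0,0,56.6,28.9,0,10],[0,0,0,66.6,48.4,0,10],[0,0,0,70,70,0,10]]]'
python3 -c "
from h import *
avg(2);st()"
python3 -m creep '[[[0,0,0,-3.4,21.6,0,10],[0,0,0,-13.4,41.1,0,10],[0,0,0,-28.9,56.6,0,10],[0,0,0,-48.4,66.6,0,10],[0,0,0,-70,70,0,10]]]'
python3 -c "
from h import *
avg(2);st()"
```

```text
clock: 22.3
position: [0.5108, -0.0944, 0.1286]
eef_rot: [-0.492, 3.101, -0.006]
ft_force: [5.3, -4.6, -2.1]
opening: 0.0216
finger_force: 25.0
avg F [ 0.35 -3.02  1.44] [1.44 0.17 0.06] T [-0.573 -0.102  0.026] [0.231 0.172 0.021] P [ 0.5101 -0.0922  0.1284] [0.0002 0.0004 0.    ]
22.4 p [ 0.5103 -0.0926  0.1284] yaw 108.1 tilt 0.09 F [-1.1 -2.9  1.4] T [-0.34  0.07  0.01] op 21.1 g 25.0 j6 -2.21
clock: 23.02
position: [0.5541, -0.0044, 0.1281]
eef_rot: [0.493, -3.098, -0.001]
ft_force: [-4.5, -5.8, 4.6]
opening: 0.0216
finger_force: 25.0
avg F [-3.36  2.05  6.58] [0.5  0.42 0.25] T [ 0.196  0.623 -0.011] [0.056 0.282 0.011] P [ 0.5563 -0.0039  0.1281] [0.0004 0.0001 0.0001]
23.12 p [ 0.5559 -0.004   0.128 ] yaw 108.1 tilt 0.08 F [-2.9  1.6  6.3] T [ 0.14  0.34 -0.  ] op 21.4 g 25.0 j6 -2.03
```

```bash
python3 -m creep '[[[0,0,0,-21.6,-3.4,0,10],[0,0,0,-41.1,-13.4,0,10],[0,0,0,-56.6,-28.9,0,10],[0,0,0,-66.6,-48.4,0,10],[0,0,0,-70,-70,0,10]]]'
python3 -c "
from h import *
avg(2);st()"
python3 -m creep '[[[0,0,0,3.4,-21.6,0,10],[0,0,0,13.4,-41.1,0,10],[0,0,0,28.9,-56.6,0,10],[0,0,0,48.4,-66.6,0,10],[0,0,0,70,-70,0,10]]]'
python3 -c "
from h import *
avg(2)"
python3 -m creep '[[[0,0,0,21.6,3.4,0,10],[0,0,0,41.1,13.4,0,10],[0,0,0,56.6,28.9,0,10],[0,0,0,66.6,48.4,0,10],[0,0,0,70,70,0,10]]]'
python3 - <<'E'
from h import *
avg(2)
b=save('scene','pics/scene4.png');b2=save('top','pics/top4.png')
im=np.zeros((600,800,3),np.uint8)
im[:,:500]=cv2.resize(b["color"][160:256,230:310,::-1],(500,600),interpolation=cv2.INTER_CUBIC)
im[:300,500:]=cv2.resize(b2["color"][170:250,225:305,::-1],(300,300),interpolation=cv2.INTER_CUBIC)
cv2.imwrite('pics/c6.png',im)
E
```

```text
clock: 23.75
position: [0.6437, -0.0483, 0.128]
eef_rot: [0.494, -3.101, -0.005]
ft_force: [-4.2, 6.2, 4.8]
opening: 0.0214
finger_force: 25.0
avg F [-0.39  2.72  5.79] [0.69 0.72 1.07] T [0.663 0.206 0.001] [0.297 0.098 0.009] P [ 0.6445 -0.0509  0.128 ] [0.0001 0.0004 0.    ]
23.85 p [ 0.6443 -0.0505  0.128 ] yaw 108.0 tilt 0.07 F [0.3 2.  4.7] T [0.37 0.11 0.01] op 21.2 g 25.0 j6 -2.08
clock: 24.48
position: [0.5997, -0.1378, 0.1282]
eef_rot: [-0.491, 3.1, 0.002]
ft_force: [4.7, 5.7, 1.4]
opening: 0.0213
finger_force: 25.0
avg F [1.98 1.82 2.58] [0.47 0.3  0.97] T [ 0.624 -0.399  0.003] [0.124 0.214 0.016] P [ 0.5976 -0.1383  0.1281] [0.0004 0.0002 0.0001]
clock: 25.2
position: [0.5109, -0.0946, 0.1285]
eef_rot: [-0.492, 3.102, -0.006]
ft_force: [3.8, -5.7, -0.6]
opening: 0.0213
finger_force: 25.0
avg F [-1.01 -1.97  3.1 ] [0.95 0.4  0.83] T [-0.633  0.005 -0.014] [0.16  0.208 0.016] P [ 0.5102 -0.0924  0.1283] [0.0002 0.0004 0.    ]
```

View pics/c6.png

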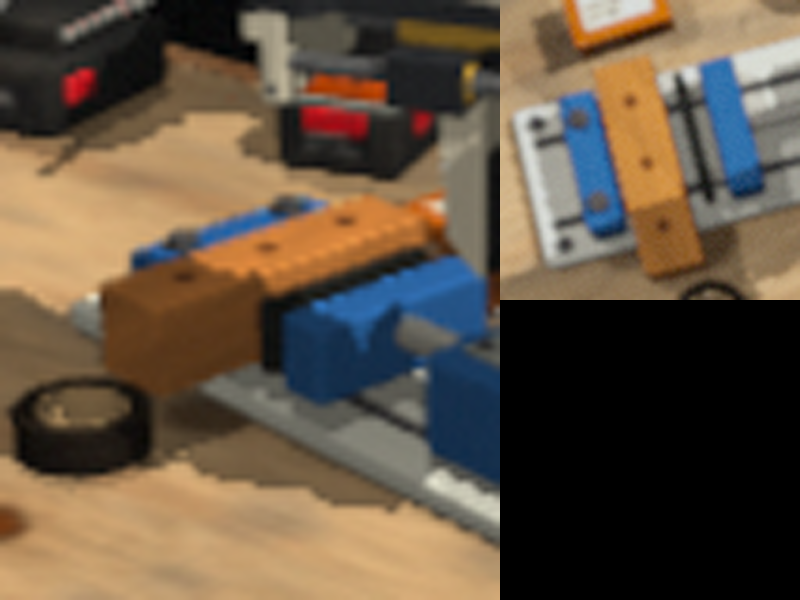

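The pad (top crop x≈693) is about 15 mm short of the rail (edge at 670), and the rail is about 6 mm short of the stop. That leaves roughly 240° to contact plus about 57° of squeeze.

```bash
python3 -m creep '[[[0,0,0,-3.4,21.6,0,10],[0,0,0,-13.4,41.1,0,10],[0,0,0,-28.9,56.6,0,10],[0,0,0,-48.4,66.6,0,10],[0,0,0,-70,70,0,10]]]'
python3 -m creep '[[[0,0,0,-21.6,-3.4,0,10],[0,0,0,-41.1,-13.4,0,10],[0,0,0,-56.6,-28.9,0,10],[0,0,0,-66.6,-48.4,0,10],[0,0,0,-70,-70,0,10]]]'
python3 - <<'E'
from h import *
avg(2)
b2=save('top','pics/top5.png')
# table: rows for slow winding, 8 deg per row from phi0=0
for p0 in range(0,200,40):
    print(p0,[[round(70*(np.cos(np.radians(p0))-np.cos(np.radians(p0+8*i))),1),round(70*(np.sin(np.radians(p0))-np.sin(np.radians(p0+8*i))),1)] for i in range(1,6)])
E
```

```text
clock: 26.02
position: [0.5542, -0.0043, 0.128]
eef_rot: [0.492, -3.099, -0.001]
ft_force: [-4.2, -6.2, 5.4]
opening: 0.0215
finger_force: 25.0
clock: 26.65
position: [0.6438, -0.0483, 0.1279]
eef_rot: [0.493, -3.102, -0.005]
ft_force: [-4.1, 4.6, 5.4]
opening: 0.0215
finger_force: 25.0
avg F [-0.49  3.35  6.41] [0.45 1.31 0.81] T [ 0.659  0.286 -0.02 ] [0.346 0.054 0.007] P [ 0.6445 -0.0509  0.1278] [0.0001 0.0004 0.    ]
0 [[np.float64(0.7), np.float64(-9.7)], [np.float64(2.7), np.float64(-19.3)], [np.float64(6.1), np.float64(-28.5)], [np.float64(10.6), np.float64(-37.1)], [np.float64(16.4), np.float64(-45.0)]]
40 [[np.float64(6.8), np.float64(-7.0)], [np.float64(14.5), np.float64(-13.0)], [np.float64(22.9), np.float64(-17.9)], [np.float64(32.0), np.float64(-21.6)], [np.float64(41.5), np.float64(-23.9)]]
80 [[np.float64(9.7), np.float64(-1.0)], [np.float64(19.5), np.float64(-0.7)], [np.float64(29.1), np.float64(1.0)], [np.float64(38.4), np.float64(4.0)], [np.float64(47.2), np.float64(8.3)]]
120 [[np.float64(8.1), np.float64(5.5)], [np.float64(15.4), np.float64(12.0)], [np.float64(21.6), np.float64(19.5)], [np.float64(26.8), np.float64(27.8)], [np.float64(30.8), np.float64(36.7)]]
160 [[np.float64(2.7), np.float64(9.4)], [np.float64(4.1), np.float64(19.1)], [np.float64(4.1), np.float64(28.8)], [np.float64(2.7), np.float64(38.5)], [np.float64(0.0), np.float64(47.9)]]
```

```bash
cat >> h.py <<'E'
def tan():
    t=sense(); d=np.array(t["position"][:2])-[.5766,-.0712]; u=d/np.linalg.norm(d); F=np.array(t["ft_force"][:2])
    print('t',round(t["clock"],2),'phi',np.round((18-np.degrees(np.arctan2(d[1],d[0])))%360,1),'drag',round(-F@[u[1],-u[0]],1),'rad',round(F@u,1),'r',round(np.linalg.norm(d)*1000,1))
E
python3 -m creep '[[[0,0,0,0.7,-9.7,0,10],[0,0,0,2.7,-19.3,0,10],[0,0,0,6.1,-28.5,0,10],[0,0,0,10.6,-37.1,0,10],[0,0,0,16.4,-45,0,10]]]' >/dev/null
python3 -c "
from h import *
tan()"
python3 -m creep '[[[0,0,0,6.8,-7,0,10],[0,0,0,14.5,-13,0,10],[0,0,0,22.9,-17.9,0,10],[0,0,0,32,-21.6,0,10],[0,0,0,41.5,-23.9,0,10]]]' >/dev/null
python3 -c "
from h import *
tan()
a=save('top','pics/top6.png');b=save('scene','pics/scene6.png')
im=np.zeros((600,800,3),np.uint8)
im[:,:600]=cv2.resize(a['color'][175:235,235:295,::-1],(600,600),interpolation=cv2.INTER_CUBIC)
cv2.imwrite('pics/c7.png',im[:,:600])"
```

```text
t 27.43 phi 38.4 drag 8.0 rad -0.5 r 70.6
t 28.05 phi 77.6 drag 10.0 rad -1.6 r 70.3
```

View pics/c7.png

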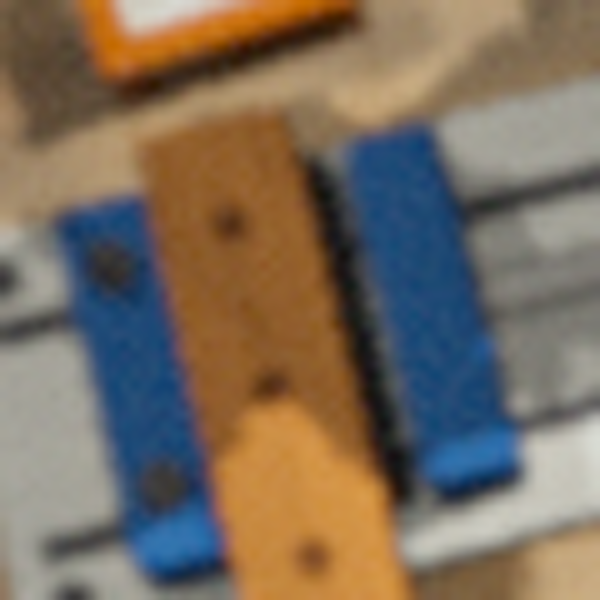

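The rail (left edge x≈160–215) now touches the stop, and the gap between pad and jaw has clearly shrunk. The drag is 10 N, so I measure the pad compression from the saved pictures before going on.

Run:
```python
from h import *
from scipy.ndimage import map_coordinates
s=dict(np.load('top.npz'))
yd=np.array([.18,.984]);xd=np.array([.984,-.18]);c=np.array([.575,-.071])
for f in('top0','top4','top5','top6'):
    im=cv2.imread(f'pics/{f}.png').astype(float)
    ys=np.arange(50,215,1.)
    pr=0
    xs=np.arange(-30,31,2.)
    for x in xs:
        P=np.c_[c+np.outer(ys/1000,yd)+x/1000*xd,np.full(len(ys),.046)]
        p=proj(s,P); pr=pr+np.array([map_coordinates(im[:,:,k],[p[:,1],p[:,0]],order=1) for k in(0,2)])/len(xs)
    sat=pr[0]-pr[1]  # blue minus red
    dark=pr.sum(0)
    # jaw front edge: blue run below 180
    def cross(v,th,up,lo,hi):
        i=[k for k in range(len(ys)-1) if lo<=ys[k]<hi and (v[k]>th)!=(v[k+1]>th) and (v[k+1]>th)==up]
        return [round(float(ys[k]+(th-v[k])/(v[k+1]-v[k])),1) for k in i]
    k=np.argsort(dark[:140])[:3]
    print(f,'jaw front',cross(sat,35,False,50,180),'pad dark min',ys[k],'rail',cross(sat,-35,False,100,215),cross(sat,-35,True,100,215))
```

```text
top0 jaw front [78.9] pad dark min [93. 92. 94.] rail [152.2] [195.9]
top4 jaw front [125.4] pad dark min [139. 138. 140.] rail [151.3] [196.0]
top5 jaw front [141.0] pad dark min [154. 153. 155.] rail [156.0] [199.6]
top6 jaw front [147.5] pad dark min [154. 155. 153.] rail [156.7] [199.1]
```

Run:
```python
from h import *
from scipy.ndimage import map_coordinates
tan(); avg(1)
s=dict(np.load('top.npz'))
yd=np.array([.18,.984]);xd=np.array([.984,-.18]);c=np.array([.575,-.071])
for f in('top0','top4','top5','top6'):
    im=cv2.imread(f'pics/{f}.png').astype(float); R_=[]
    for x in range(-30,31,3):
        ys=np.arange(60,175,.25)
        P=np.c_[c+np.outer(ys/1000,yd)+x/1000*xd,np.full(len(ys),.046)]
        p=proj(s,P); b,r=[map_coordinates(im[:,:,k],[p[:,1],p[:,0]],order=1) for k in(0,2)]
        # jaw front: last falling blue-red crossing below the dark pad ; pad: local dark min
        v=b-r; i=np.where((v[:-1]>35)&(v[1:]<=35))[0]
        if not len(i): continue
        j=ys[i[-1]]; m=(ys>j+2)&(ys<j+18); w=(b+r)[m]; k=np.argmin(w); sel=slice(max(0,k-8),k+9); ww=(w[sel].max()-w[sel])
        R_.append([j,(ys[m][sel]*ww).sum()/ww.sum()])
    R_=np.array(R_); d=R_[:,1]-R_[:,0]; print(f,np.median(R_,0).round(2),'gap med',np.median(d).round(2),'mean',d.mean().round(2),'sd',d.std().round(2))
```

```text
t 28.15 phi 78.2 drag 8.2 rad -0.6 r 70.3
avg F [5.8  4.3  2.85] [0. 0. 0.] T [ 1.031 -1.109  0.078] [0. 0. 0.] P [ 0.6117 -0.1321  0.1283] [0. 0. 0.]
top0 [78.75 92.67] gap med 13.93 mean 13.99 sd 0.37
top4 [125.   138.76] gap med 13.51 mean 13.57 sd 0.61
top5 [140.75 153.9 ] gap med 13.18 mean 13.03 sd 0.71
top6 [147.25 154.39] gap med 7.09 mean 6.86 sd 0.59
```

Force suggests about 5.5 mm of compression and the images about 6.1–6.5 mm, so it is slightly past half-way. I ease the crank back through its socket slack plus a few degrees.

```bash
python3 -m creep '[[[0,0,0,-4.8,1,0,10],[0,0,0,-9.5,2.4,0,10],[0,0,0,-14.1,4,0,10],[0,0,0,-18.5,6,0,10],[0,0,0,-20.7,7.1,0,10]]]' >/dev/null
cat > gap.py <<'E'
from h import *
from scipy.ndimage import map_coordinates
import sys
tan(); 
s=save('top',f'pics/{sys.argv[1]}.png'); tan()
yd=np.array([.18,.984]);xd=np.array([.984,-.18]);c=np.array([.575,-.071])
im=cv2.imread(f'pics/{sys.argv[1]}.png').astype(float); R_=[]
for x in range(-30,31,3):
    ys=np.arange(60,175,.25)
    P=np.c_[c+np.outer(ys/1000,yd)+x/1000*xd,np.full(len(ys),.046)]
    p=proj(s,P); b,r=[map_coordinates(im[:,:,k],[p[:,1],p[:,0]],order=1) for k in(0,2)]
    v=b-r; i=np.where((v[:-1]>35)&(v[1:]<=35))[0]
    if not len(i): continue
    j=ys[i[-1]]; m=(ys>j+2)&(ys<j+18); w=(b+r)[m]; k=np.argmin(w); sel=slice(max(0,k-8),k+9); ww=(w[sel].max()-w[sel])
    R_.append([j,(ys[m][sel]*ww).sum()/ww.sum()])
R_=np.array(R_); d=R_[:,1]-R_[:,0]; print(np.median(R_,0).round(2),'gap med',np.median(d).round(2),'mean',d.mean().round(2),'sd',d.std().round(2))
E
python3 gap.py top7
```

```text
t 28.82 phi 61.9 drag -2.5 rad 2.8 r 70.4
t 28.88 phi 61.7 drag -1.3 rad 2.2 r 70.4
[147.   154.39] gap med 7.66 mean 7.39 sd 0.71
```

The jaw has eased back about 0.5 mm, to roughly half-way. I release the knob and rise clear.

```bash
python3 -m creep '[[[0,0,0,0,0,0,44],[0,0,0,0,0,0,44],[0,0,0,0,0,0,44],[0,0,0,0,0,-10,44],[0,0,0,0,0,-45,44]]]'
python3 -m creep '[[[0,0,0,0,0,-40,44],[0,0,0,0,0,-60,44],[0,0,0,0,0,-60,44],[0,0,0,0,0,-60,44],[0,0,0,0,0,-60,44]]]'
python3 gap.py top8
python3 - <<'E'
from h import *
b=save('scene','pics/scene8.png')
cv2.imwrite('pics/c8.png',cv2.resize(b["color"][130:250,220:380,::-1],(800,600),interpolation=cv2.INTER_CUBIC))
E
```

```text
clock: 29.5
position: [0.6258, -0.1195, 0.172]
eef_rot: [0.491, -3.099, -0.003]
ft_force: [1.4, -0.2, 0.3]
opening: 0.0439
finger_force: 0.0
clock: 30.12
position: [0.6264, -0.1197, 0.2316]
eef_rot: [0.492, -3.101, -0.002]
ft_force: [-0.3, 0.2, 0.3]
opening: 0.0442
finger_force: 0.0
t 30.12 phi 62.3 drag -0.1 rad -0.4 r 69.5
t 30.18 phi 62.2 drag 0.3 rad 0.2 r 69.6
[147.5  153.82] gap med 6.29 mean 6.34 sd 0.67
```

View pics/c8.png

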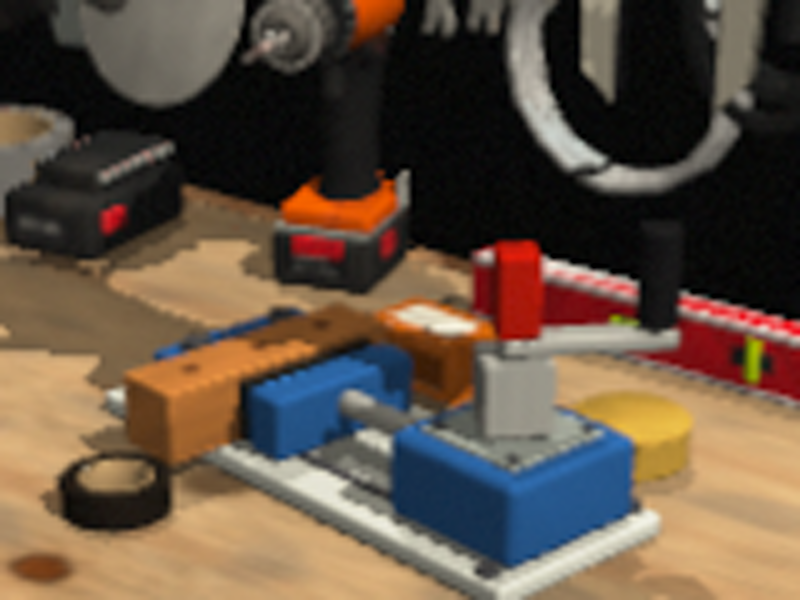

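The crank stands home on the shaft. The rail lies between pad and stop, the tape, tin and carton are where they were, and the gripper is clear.

```bash
python3 -c "
from plant import *
print(finish_job())"
```

```text
the job is handed in; nothing more can be done
None
```

The job is handed in at about 30 s: the crank is home on the shaft and the rail is clamped against the back stop, with the pad pressed in roughly 5–6.5 mm of its 10 mm (the estimates vary) after I eased the crank back slightly from just past half-way; the tin, tape and carton look undisturbed.

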